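# Slide the hold-down bar across a board test fixture and lock it

## Task

Get the board test fixture ready: bring the blue hold-down bar across the gap above the green circuit board, so that it lies flat on both metal blocks between their guides with its front end right up against the red end stop. Then swing the yellow keeper fully across behind the bar's red thumb block, to the end of its swing, to lock the bar in. Do not touch the circuit board, and leave the other things on the bench where they are.

Things in the scene. Friction and masses are not known exactly. Their poses are not given: they have to be found in the camera images.
- fixture: Board test fixture, fixed to the bench. Origin on the bench surface; z up, y = the way the bar slides to its stop; bar track centred on x 0. Millimetres in this frame: base plate x -75..85, y -175..135, 12 thick; aluminium loading block x -45..75, y -165..-35; far block x -45..45, y 60..130, ramped edge; both tops at z 55. Gap of about 90 between the blocks.
- load_top (a point): Centre of the bar track on the loading block's top: fixture (0, -100, 55) mm. Low dark guides (top at fixture z 62) run along y on both blocks, 45 mm apart (inner faces) on the loading block, 49 mm on the far block with a flared entry.
- stop (a point): Middle of the red end stop's face at the height of the block tops: fixture (0, 115, 55) mm. The stop is 22 mm high and stands on the far block.
- bar: Blue plastic hold-down bar, loose, about 0.2 kg, 40 wide (x), 200 long (y), 10 thick, mm. Origin: centre of its underside; y points to its front end. Red thumb block at its tail: x -18..18, y -100..-86, top z 38. Starts on the loading block between the guides, tail overhanging; slides at a push of 1 to 3 N on the thumb block without tipping into the gap. Home: origin at fixture (0, 15, 55).
- bar_nose (a point): Middle of the bar's front end at its underside: bar (0, 100, 0) mm.
- keeper (a joint): Angle (rad) of the yellow keeper arm, turning level. 0 = open, swung outwards; 2.0 = shut, end of travel, arm along fixture -x behind the bar's tail. Arm direction from its pivot (angle from fixture x towards y): -pi + 2.0 - joint. 14 mm wide, 77 mm from pivot to tip, fixture z 68..76 mm, above guides and bar: only the thumb block can meet it, so it shuts only with the bar home.
- keeper_pivot (a point): Axis of the keeper's upright pivot: fixture (60, -100) mm, at z 68 mm. The keeper turns at about 1 N on its pin and stays where it is left.
- keeper_pin (a point): Top centre of the upright black pin on the keeper arm, to push it by: diameter 14 mm, 70 mm from the pivot, from fixture z 76 to 104 mm.
- board: Green circuit board with parts on it, fixed low in the fixture's gap: fixture x -73..73, y -31..51, highest part z 42 mm. Origin at fixture (0, 10, 0) mm. Not to be touched.
- screwdriver: Bystander, to be left alone: green screwdriver, 170 long (mm). Origin: centre of its underside.
- pen_green: Bystander, to be left alone: green marker pen, about 105 long (mm). Origin: centre of its underside.
- pen_black: Bystander, to be left alone: black marker pen, about 105 long (mm). Origin: centre of its underside.
- dish: Bystander, to be left alone: small open grey plastic dish with brass bits in it, 80 x 60 x 22 (mm). Origin: centre of its underside.
- mug: Bystander, to be left alone: white mug, 82 across, 92 tall (mm). Origin: centre of its underside.
- meter: Bystander, to be left alone: orange handheld multimeter, 170 x 85 x 46 (mm). Origin: centre of its underside.
Not all that is in view belongs to the job. What is meant by the bar is not orange, and is the smaller of those in its own colour.

How it is judged:
By the outcome, as a careful person would: the job done as asked, in the order asked, and still so for the second after the job is handed in, with the robot touching nothing.
It also fails if it takes over 51 s, if anything falls off the work surface, if the arm or the gripper's body presses on something with over 40 N, if the wrist force passes 120 N, or if a joint passes its speed limit or range.

## Robot

A 6-joint arm with a two-finger parallel gripper is mounted at the origin on the work surface. World frame = base frame: x ahead of the robot, y to its left, z up, the work surface at z = 0. Lengths are in mm, angles in degrees, forces in N, time in s.
With the tool pointing down it reaches from about 325 to 900 mm from the base axis. Payload 3.5 kg.
Tool frame: the origin (TCP) lies on the centre line of the jaws, within the pads' length; the fingertips stand 19 mm ahead of it and the grasp point (between the pads) is the TCP; z points along the fingers, x is the direction in which the jaws open and shut, and the axes are right-handed (so a half turn about z gives the same grasp; the last joint's range is limited). The gripper opens to 85 mm and grips with 20 to 120 N. Pads are 22 mm wide; open, the fingers measure 114 mm over their backs; the gripper's body (76 mm by 85 mm) begins 54 mm behind the grasp point. The pads swing forward as they close: fully open they stand 13 mm farther back than shut.
Start: joints at [-75.539, 15.837, -1.513, 72.651, 0, 84.076], TCP at [217.701, -585.857, 250.313] pointing down, gripper open.
Joint ranges: [-178.77, 178.77], [-48.84, 107.48], [-61.69, 71.31], [-111.58, 123.2], [-90, 87.43], [-180, 180]. Speed limits (degrees/s): [147.25, 147.25, 180, 180, 180, 180].

## Interface

Orientations are given as [roll, pitch, yaw] about the fixed x, y, z axes, in that order (R = Rz(yaw) Ry(pitch) Rx(roll)).
In Python, from rig import observe, capture, finish_job, cut_out gives the robot as it stands.
- The arm moves only by the shell command python3 -m inch 'ROWS' [FORCE]. ROWS is JSON, a list that holds one entry, the list of rows, each a list of 7 numbers: the shift along the tool's x, y, z in m, then the turn, a rotation vector about the tool's x, y, z in degrees, then the finger opening in m, from 0 to 0.0854. A call has exactly 10 rows; each row is the pose to reach, as a shift and turn from the pose commanded when the call began, along the tool's axes at that moment; what a row does not reach only later rows make up. A row lasts 1/8 s, in which the tool goes at most 62.5 mm and 10.7 degrees, less where a joint would pass 70% of its speed; a pose out of reach is approached as far as the arm can. A call with a gripper value outside its range is refused whole. The fingers move at their own pace and stop on an object; FORCE is the grip in N (left out, the last holds). Time passes only in rows, so rows that repeat a pose let the fingers close, or fill a call up. It gives the time, the measured TCP pose, the force and the opening at its end, in the units of the state.
- observe(): the state, without advancing time (a new reading comes with each control period).
- capture(name): name is "scene" or "top" or "wrist"; returns a dict with "pixels" (384x512x3 uint8, red, green, blue), "range_z" (384x512 float32, mm along the optical axis (not along the pixel's ray), 0 where there is no reading), "mtx" (3x3 intrinsics, pixels), "distortion" ([k1, k2, p1, p2, k3] as OpenCV has them; the pictures are not rectified), "R" (3x3) and "t" (3): a world point X has camera coordinates R X + t; the wrist camera has in their place "hand_eye" (4x4, takes a point from camera to tool coordinates, whose origin is the TCP and whose axes are the tool frame's). Camera axes: x right, y down, z forward; pixel columns grow to the right and rows downward; lengths in mm; the calibration is good to about 2 mm. A picture is of the moment at which its call begins: read the wrist's pose just before it.
- finish_job(): hands the job in, once; it reports no verdict.
Trained networks look in a picture, given as the dict that the camera call returned (one of the last four; its "shot" number tells which), for a name from the list of things; names that differ only in an ending like _2 or _b are one class to them, and where a whole thing is asked for, a point or a joint stands for the part that bears it (a point fixed in the world has none). Each returns a list of dicts, best first, with "conf" (0 to 1); they miss things now and then, are a little off and sometimes report something else, mostly with a low value. They report only what shows in the picture. A call takes as long as a camera call. They do not tell look-alikes from the thing itself.
- cut_out(picture, thing): "pixels" (384x512 bool, what is visible of it) and "box" ([left, top, right, bottom] in pixels, round what is visible of it).
The state is a dict: "time": time; "joints": joint angles; "joint_vel": joint speeds; "joint_efforts": joint torques, N m; "tool_pos": TCP position; "tool_rot": TCP orientation; "wrist_force": force on the tool from outside, world axes, zero at the start; "moment": the same for the moment, N m; "gripper_width": opening from 0.0 (shut) to 1.0 (fully open).
Only numpy, scipy, OpenCV 4.12 (cv2) and the standard library are available. Lean on these libraries where they do the work, as an engineer would, in place of code of your own. Each camera call takes 0.05 s, during which the arm holds its last target.

## Working session

There is one attempt and no reset: what is moved stays moved. The work goes in short steps, Python scripts to look and compute and a shell command to move; the robot and the scene stay as the last step left them, time stands still between calls to the robot, and variables do not carry over. Pictures are saved under pics/ and viewed, and the job is handed in when it is done.

```bash
ls; mkdir -p pics
cat > h.py <<'E'
import numpy as np,cv2
from rig import observe,capture,cut_out
def save(p,n):
    cv2.imwrite('pics/'+n+'.png',cv2.resize(p['pixels'][:,:,::-1],None,fx=1.5,fy=1.5,interpolation=cv2.INTER_CUBIC))
def cloud(p):
    h,w=p['range_z'].shape
    uv=np.stack(np.meshgrid(np.arange(w),np.arange(h)),-1).reshape(-1,1,2).astype(np.float64)
    n=cv2.undistortPoints(uv,p['mtx'],np.array(p['distortion'])).reshape(h,w,2)
    z=p['range_z'].astype(float)
    C=np.dstack([n*z[...,None],z])
    R=np.array(p['R']);t=np.array(p['t'])
    W=(C-t)@R
    W[z==0]=np.nan
    return W
E
python3 - <<'E'
from h import *
s=observe();print(s)
for n in ['scene','top']:
    p=capture(n);save(p,n+'0');np.savez('/tmp/'+n,**{k:v for k,v in p.items()})
    for th in ['bar','keeper','fixture','keeper_pin']:
        try:
            for r in cut_out(p,th): print(n,th,r['conf'],r['box'])
        except Exception as e: print(n,th,e)
E
```

```text
pics
{'time': 0.0, 'joints': array([-7.55402566e+01,  1.58806000e+01, -1.59897315e+00,  7.26505065e+01,
        1.01161675e-04,  8.40760557e+01]), 'joint_vel': array([-0.06098341, -0.02108265,  0.03722872, -0.01642123,  0.00062436,
        0.02997678]), 'joint_efforts': array([-8.62685720e-04, -4.45506227e+01,  2.95203316e+01,  1.64386601e-02,
       -1.32057962e-04, -5.40064505e-06]), 'tool_pos': array([ 217.49963108, -585.14078198,  249.12497848]), 'tool_rot': array([-1.79986474e+02,  1.29374607e-01, -6.96162971e+01]), 'wrist_force': array([ 0.60162445, -0.12963968, -0.73930732]), 'moment': array([0.03870322, 0.01338768, 0.02824926]), 'gripper_width': 1.0000626400828432}
scene bar 0.72 [332.5, 133.4, 412.1, 188.6]
scene bar 0.68 [159.2, 234.8, 223.1, 303.6]
scene bar 0.65 [237.2, 193.7, 309.4, 229.0]
scene keeper 0.51 [241.7, 216.5, 276.5, 234.8]
scene fixture 0.79 [245.9, 198.4, 364.4, 279.3]
scene fixture 0.19 [272.9, 275.6, 341.9, 302.1]
scene keeper_pin 0.76 [244.6, 215.8, 277.7, 234.0]
scene keeper_pin 0.73 [273.0, 277.5, 338.4, 299.5]
top bar 0.96 [190.2, 163.7, 262.0, 198.4]
top bar 0.68 [67.1, 236.2, 146.8, 326.6]
top bar 0.62 [274.2, 102.3, 331.3, 163.6]
top bar 0.24 [226.2, 155.5, 255.1, 165.2]
top keeper 0.55 [224.9, 154.1, 257.5, 165.2]
top fixture 0.69 [133.4, 127.8, 255.3, 214.7]
top keeper_pin 0.58 [224.6, 154.5, 254.9, 165.9]
```

View pics/scene0.png

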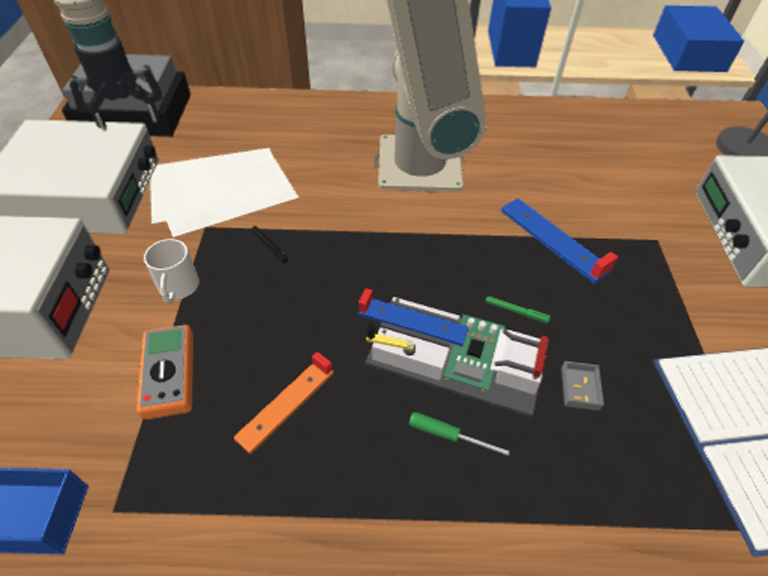

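View pics/top0.png

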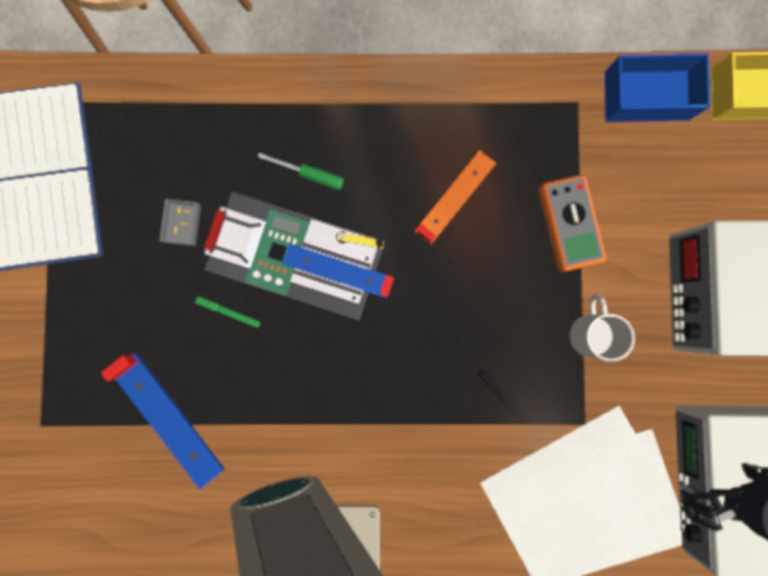

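The target bar is the one already in the fixture: the shorter blue one, at about (340,270) in the enlarged top picture. The stop is at (215,230) and the keeper at (360,241). Next I'll fit the fixture pose from depth.

Run:
```python
from h import *
for n in ['top','scene']:
    p=dict(np.load('/tmp/'+n+'.npz',allow_pickle=True))
    W=cloud(p); px=p['pixels'].astype(int)
    np.save('/tmp/W'+n,W)
    print(n,'campos',-p['R'].T@p['t'], 'mat z',np.nanmedian(W[...,2]))
    r,g,b=px[...,0],px[...,1],px[...,2]
    red=(r>120)&(g<70)&(b<70); blue=(b>110)&(r<70); yel=(r>150)&(g>130)&(b<90); 
    for nm,m in [('red',red),('blue',blue),('yel',yel)]:
        k,l,st,c=cv2.connectedComponentsWithStats(m.astype(np.uint8))
        for i in range(1,k):
            if st[i,4]<12: continue
            q=W[(l==i)]; q=q[np.isfinite(q[:,2])]
            if len(q) and np.all(np.abs(np.median(q,0)[:2]-[450,0])<450): print(nm,st[i],np.round(np.median(q,0)),np.round(np.percentile(q,[3,97],axis=0)).tolist())
    # white block tops
    m=(np.minimum(np.minimum(r,g),b)>140)&(np.abs(W[...,2]-55)<8)
    k,l,st,c=cv2.connectedComponentsWithStats(m.astype(np.uint8))
    for i in range(1,k):
        if st[i,4]<30: continue
        q=W[l==i]; print('white',st[i],np.round(np.median(q,0)),cv2.minAreaRect(q[:,:2].astype(np.float32)))
```

```text
top campos [ 446.47770955 -109.69742812 1102.26302193] mat z 1.5835420211967144
red [361 124   8  32  32] [ 654. -420.   27.] [[611.0, -428.0, 21.0], [695.0, -411.0, 31.0]]
red [137 140  13  27 147] [608. 193.  77.] [[576.0, 178.0, 0.0], [641.0, 222.0, 81.0]]
red [277 148  12  14  67] [ 609. -189.   38.] [[595.0, -203.0, 2.0], [625.0, -175.0, 42.0]]
red [255 183   8  15  64] [ 508. -118.   93.] [[492.0, -128.0, 0.0], [530.0, -110.0, 96.0]]
red [ 67 237  23  17 200] [361. 370.  52.] [[342.0, 349.0, 24.0], [380.0, 394.0, 57.0]]
blue [188 163  68  34 876] [539. -20.  66.] [[500.0, -102.0, 61.0], [574.0, 64.0, 69.0]]
blue [  78  236   71   89 1852] [256. 287.  15.] [[159.0, 206.0, 10.0], [352.0, 366.0, 18.0]]
yel [229 157  22   7  64] [590. -78.  77.] [[582.0, -97.0, 14.0], [601.0, -45.0, 84.0]]
white [137 139  40  40 767] [595. 154.  55.] ((597.254150390625, 160.23973083496094), (83.6135482788086, 89.18704986572266), 71.40122985839844)
white [203 147  48  29 587] [586. -19.  56.] ((588.954833984375, -32.51116180419922), (129.8227081298828, 44.488059997558594), 71.24051666259766)
white [
[... 1008 characters left out ...]
 [602.0, -31.0, 77.0]]
yel [157 244  60  56 852] [ 692. -258.    9.] [[619.0, -313.0, 7.0], [757.0, -198.0, 12.0]]
white [266 199  40  14 112] [503.   3.  55.] ((504.6180419921875, 0.2561378479003906), (116.24269104003906, 16.314456939697266), 72.39677429199219)
white [248 219  51  27 535] [594. -16.  54.] ((588.8900146484375, -34.162620544433594), (130.08151245117188, 47.0898551940918), 72.77274322509766)
white [327 220  34  36 574] [601. 150.  54.] ((598.4683837890625, 158.91561889648438), (84.79608917236328, 89.75088500976562), 71.8525619506836)
white [338 220  22   8  47] [558. 174.  54.] ((558.0108642578125, 171.3110809326172), (57.83285140991211, 14.000237464904785), 66.46359252929688)
```

```bash
cat > pose.py <<'E'
from h import *
from scipy.spatial.transform import Rotation as Ro
F0=np.array([570.2,78.7,0.]); YAW=-18.0
def f2w(p): return F0+Ro.from_euler('z',YAW,degrees=True).apply(np.asarray(p,float))
def w2f(p): return Ro.from_euler('z',YAW,degrees=True).inv().apply(np.asarray(p,float)-F0)
def delta(pos,psi,s=None):
    "shift (m) in tool axes & rotvec deg to reach world pos, yaw psi, pointing down"
    s=s or observe()
    R0=Ro.from_euler('xyz',s['tool_rot'],degrees=True)
    R1=Ro.from_euler('xyz',[180,0,psi],degrees=True)
    return np.round(R0.inv().apply(np.asarray(pos)-s['tool_pos'])/1000,4), np.round((R0.inv()*R1).as_rotvec(degrees=True),2)
E
python3 - <<'E'
from pose import *
s=observe();p=capture('wrist');print(p['hand_eye'],p['mtx'],p['distortion'])
print('f tcp',w2f(s['tool_pos']))
print(delta(f2w([0,-150,330]),-18))
print(delta(f2w([0,-270,200]),-18))
E
```

```text
[[ 9.99999932e-01 -7.56995139e-05 -3.60915706e-04  3.57247926e-01]
 [ 1.66931748e-04  9.65610538e-01  2.59992809e-01 -6.47817442e+01]
 [ 3.28822680e-04 -2.59992851e-01  9.65610485e-01 -1.23227197e+02]
 [ 0.00000000e+00  0.00000000e+00  0.00000000e+00  1.00000000e+00]] [[304.77071107   0.         250.59217722]
 [  0.         304.77071107 188.84766074]
 [  0.           0.           1.        ]] [-0.08043872  0.          0.          0.          0.        ]
f tcp [-129.9112649  -740.95900986  250.29354464]
(array([-0.3826, -0.4688, -0.0797]), array([  0.  ,  -0.  , -51.61]))
(array([-0.2885, -0.3942,  0.0503]), array([  0.  ,  -0.  , -51.61]))
```

```bash
python3 -m inch '[[[-0.038,-0.047,-0.008,0,0,-5.2,0.0],[-0.076,-0.094,-0.016,0,0,-10.3,0.0],[-0.114,-0.141,-0.024,0,0,-15.5,0.0],[-0.152,-0.188,-0.032,0,0,-20.6,0.0],[-0.19,-0.235,-0.04,0,0,-25.8,0.0],[-0.228,-0.282,-0.048,0,0,-31,0.0],[-0.266,-0.329,-0.056,0,0,-36.1,0.0],[-0.304,-0.376,-0.064,0,0,-41.3,0.0],[-0.342,-0.423,-0.072,0,0,-46.4,0.0],[-0.38,-0.47,-0.08,0,0,-51.6,0.0]]]' 20
cat >> pose.py <<'E'
def wrist():
    s=observe();p=capture('wrist')
    R0=Ro.from_euler('xyz',s['tool_rot'],degrees=True).as_matrix()
    H=np.array(p['hand_eye']); Rc=R0@H[:3,:3]; tc=R0@H[:3,3]+s['tool_pos']
    p['R']=Rc.T; p['t']=-Rc.T@tc
    return s,p
def proj(p,X):
    return cv2.projectPoints(np.asarray(X,float).reshape(-1,3),cv2.Rodrigues(np.array(p['R']))[0],np.array(p['t']),p['mtx'],np.array(p['distortion']))[0].reshape(-1,2)
E
python3 - <<'E'
from pose import *
s,p=wrist(); print(s['tool_pos'],s['tool_rot'],s['joints'],s['joint_vel'])
np.savez('/tmp/w1',**p)
save(p,'w1')
for th in ['bar','keeper','keeper_pin']:
    for r in cut_out(p,th): print(th,r['conf'],r['box'])
E
```

```text
time: 1.8
tool_pos: [526.7, -64.1, 331.0]
tool_rot: [180.0, -0.1, -17.8]
wrist_force: [-0.4, -0.9, 0.4]
gripper_width: 0.001
[526.73574533 -64.11248598 330.96236664] [ 1.79992059e+02 -7.05673075e-02 -1.78392435e+01] [-1.39149865e+01  4.30595230e+00 -5.70362937e+00  7.99205600e+01
 -1.27523018e-02  9.39242542e+01] [52.10841655 17.15975185 25.78980886  8.33222215 -0.24733142 10.55325787]
bar 0.82 [231.7, 46.1, 265.2, 212.4]
bar 0.49 [1.3, 0.6, 9.2, 17.0]
keeper 0.78 [293.2, 118.4, 311.6, 187.2]
keeper 0.37 [194.3, 0.0, 315.5, 184.9]
```

View pics/w1.png

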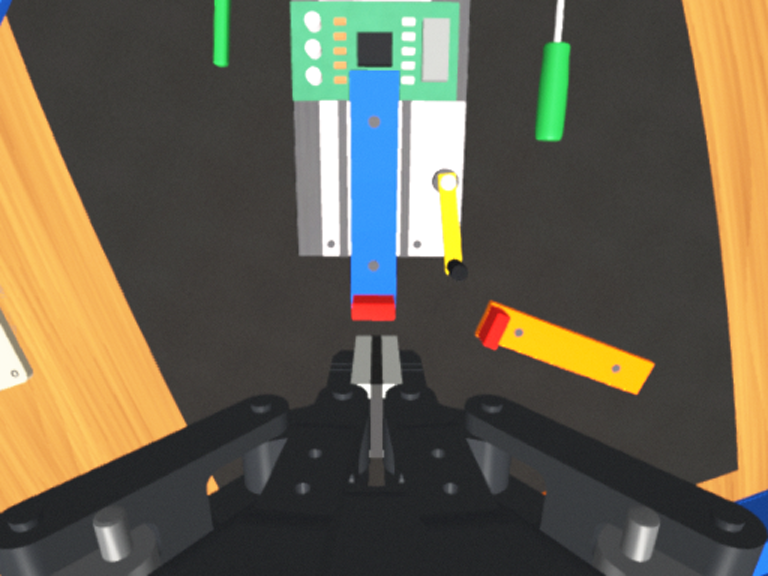

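```bash
cat >> pose.py <<'E'
def onplane(p,uv,z):
    n=cv2.undistortPoints(np.asarray(uv,float).reshape(-1,1,2),p['mtx'],np.array(p['distortion'])).reshape(-1,2)
    d=np.c_[n,np.ones(len(n))]@np.array(p['R']); c=-np.array(p['R']).T@np.array(p['t'])
    return c+d*((z-c[2])/d[:,2])[:,None]
E
python3 - <<'E'
from pose import *
p=dict(np.load('/tmp/w1.npz',allow_pickle=True))
W=cloud(p); px=p['pixels'].astype(int); r,g,b=px[...,0],px[...,1],px[...,2]
for nm,m in [('white',(np.minimum(np.minimum(r,g),b)>150)&(np.abs(W[...,2]-55)<8)),('blue',(b>140)&(r<80)&(g>60)&(abs(W[...,2]-65)<10)),('red',(r>150)&(g<70)&(b<70)&(abs(W[...,2]-90)<10)),('yel',(r>180)&(g>150)&(b<70)&(abs(W[...,2]-75)<10))]:
    k,l,st,c=cv2.connectedComponentsWithStats(m.astype(np.uint8))
    for i in range(1,k):
        if st[i,4]<60: continue
        q=W[l==i]; f=w2f(q); rc=cv2.minAreaRect(f[:,:2].astype(np.float32)); print(nm,st[i],'F med',np.round(np.median(f,0),1),'rect',np.round(rc[0],1),np.round(rc[1],1),round(rc[2],1))
uv=np.array([[458,269.]])/1.5
print('pin', w2f(onplane(p,uv,104)),'pivot',w2f(onplane(p,np.array([[445,181.]])/1.5,76)))
tp=np.array([217.701,-585.857,250.313]);R0=Ro.from_euler('xyz',[180,0,-69.615],degrees=True)
c=tp+R0.apply([-380,-470,-80]);print('cmd',c,w2f(c))
E
```

```text
white [ 213   67   14  104 1260] F med [-36.8 -96.6  54.8] rect [ -37.1 -100. ] [129.6  17.2] 89.1
white [230  67   4 103 259] F med [-22.1 -96.3  55.4] rect [ -21.4 -100. ] [  3.6 129.6] 0.2
white [264  67   5 104 306] F med [  22.7 -100.7   55.4] rect [  21.9 -100.3] [  4.4 128.4] 0.1
white [ 271   67   39  103 2860] F med [ 48.1 -83.9  54.6] rect [  52.6 -100.4] [ 46.7 129.1] 0.0
blue [ 233   47   33  153 4311] F med [  0.5 -99.9  64.6] rect [   0.2 -108.4] [190.3  38.8] 89.9
red [234 199  29  14 383] F med [  -0.5 -203.8   92.2] rect [  -0.6 -205.1] [35.2 14.6] 0.2
yel [293 125  15  57 484] F med [  64.  -138.4   75.6] rect [  65.1 -139.9] [14.2 71.3] 6.2
pin [[  67.35961249 -166.84044887  104.        ]] pivot [[ 58.60525572 -99.98025761  76.        ]]
cmd [525.90228116 -65.94165084 330.313     ] [   2.56709404 -151.25113249  330.313     ]
```

```bash
python3 - <<'E'
from pose import *
p=dict(np.load('/tmp/w1.npz',allow_pickle=True))
W=cloud(p)
s_pos=np.array([526.73574533,-64.11248598,330.96236664]);R0=Ro.from_euler('xyz',[179.992,-.07,-17.839],degrees=True)
for v in range(222,262,4): print(v,np.round(R0.inv().apply(W[v,[244,251,258]]-s_pos),0).tolist())
E
python3 -m inch '[[[-0.0026,0.03,0.03,0,0,0,0.0],[-0.0026,0.06,0.06,0,0,0,0.0],[-0.0026,0.09,0.1,0,0,0,0.0],[-0.0026,0.097,0.145,0,0,0,0.0],[-0.0026,0.097,0.18,0,0,0,0.0],[-0.0026,0.097,0.21,0,0,0,0.0],[-0.0026,0.097,0.225,0,0,0,0.0],[-0.0026,0.097,0.225,0,0,0,0.0],[-0.0026,0.097,0.225,0,0,0,0.0],[-0.0026,0.097,0.225,0,0,0,0.0]]]'
python3 - <<'E'
from pose import *
s,p=wrist();print(w2f(s['tool_pos']),s['tool_rot'],s['wrist_force']);save(p,'w2')
E
```

```text
222 [[-11.0, 112.0, 331.0], [0.0, 113.0, 333.0], [11.0, 112.0, 331.0]]
226 [[-4.0, -10.0, 12.0], [-0.0, -10.0, 12.0], [3.0, -11.0, 11.0]]
230 [[-4.0, -10.0, 7.0], [-0.0, -10.0, 7.0], [3.0, -10.0, 7.0]]
234 [[-3.0, -11.0, 2.0], [-0.0, -10.0, 3.0], [3.0, -11.0, 2.0]]
238 [[-3.0, -10.0, -2.0], [-0.0, -10.0, -2.0], [3.0, -11.0, -4.0]]
242 [[-3.0, -10.0, -6.0], [-0.0, -10.0, -6.0], [3.0, -10.0, -6.0]]
246 [[-3.0, -11.0, -11.0], [-0.0, -10.0, -10.0], [2.0, -10.0, -10.0]]
250 [[-3.0, -9.0, -12.0], [-0.0, -10.0, -13.0], [2.0, -10.0, -13.0]]
254 [[-3.0, -10.0, -16.0], [-0.0, -10.0, -16.0], [2.0, -10.0, -17.0]]
258 [[-3.0, -9.0, -18.0], [-0.0, -9.0, -18.0], [2.0, -9.0, -18.0]]
time: 3.25
tool_pos: [494.6, -158.0, 106.8]
tool_rot: [180.0, -0.2, -18.0]
wrist_force: [0.2, 0.4, -0.2]
gripper_width: 0.002
[   1.19989255 -248.45599083  106.77438273] [ 1.79978519e+02 -1.63008239e-01 -1.80196528e+01] [ 0.17422499  0.35272006 -0.23753919]
```

View pics/w2.png

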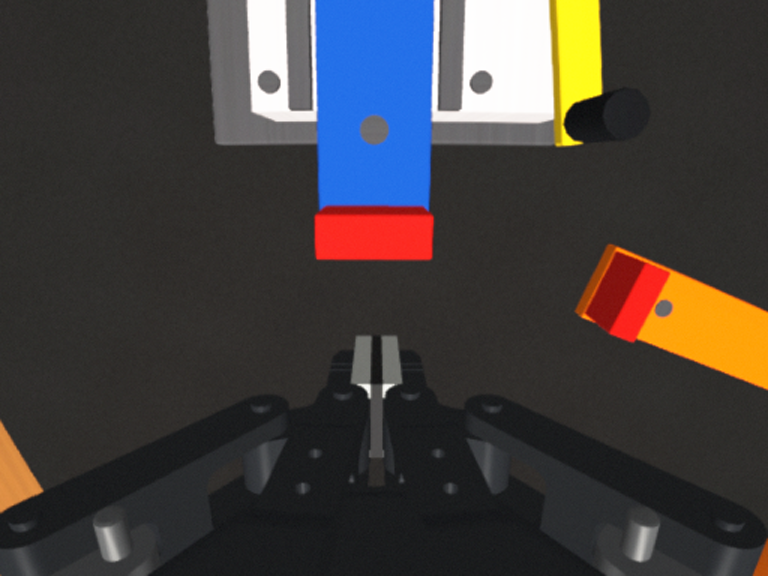

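The thumb block is centred ahead of the fingers: it sits at (374,232) and the fingertips at (376,337). I'll descend and begin the push.

```bash
python3 -m inch '[[[0,0,0.01,0,0,0,0],[0,0,0.018,0,0,0,0],[0,-0.01,0.018,0,0,0,0],[0,-0.02,0.018,0,0,0,0],[0,-0.03,0.018,0,0,0,0],[0,-0.04,0.018,0,0,0,0],[0,-0.05,0.018,0,0,0,0],[0,-0.06,0.018,0,0,0,0],[0,-0.07,0.018,0,0,0,0],[0,-0.08,0.018,0,0,0,0]]]'
python3 - <<'E'
from pose import *
s,p=wrist();print(w2f(s['tool_pos']),s['tool_rot'],s['wrist_force']);save(p,'w3')
p=capture('scene');save(p,'s3')
E
```

```text
time: 4.55
tool_pos: [518.5, -80.8, 87.5]
tool_rot: [180.0, -0.0, -18.0]
wrist_force: [-0.5, -1.1, 1.0]
gripper_width: -0.006
[ 1.14843763e-01 -1.67704867e+02  8.74629491e+01] [ 1.79982375e+02 -1.90910577e-02 -1.80176228e+01] [-0.4528121  -1.11133029  1.02238108]
```

View pics/w3.png

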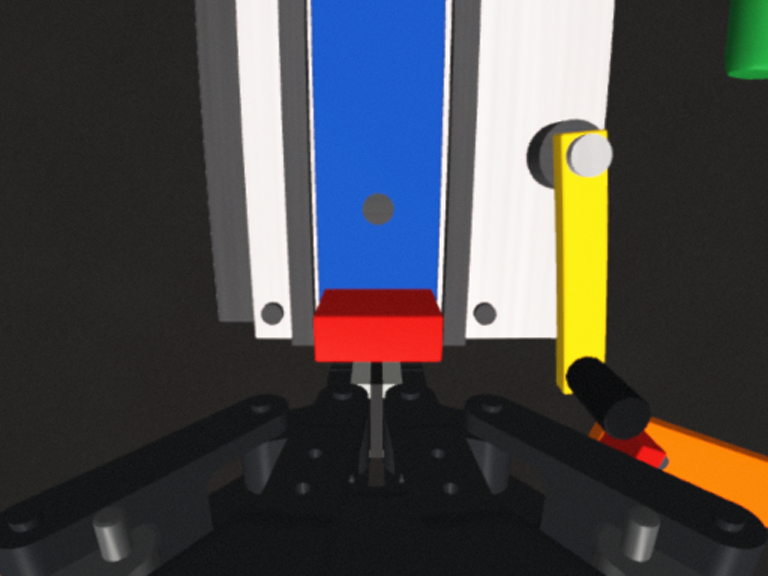

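View pics/s3.png

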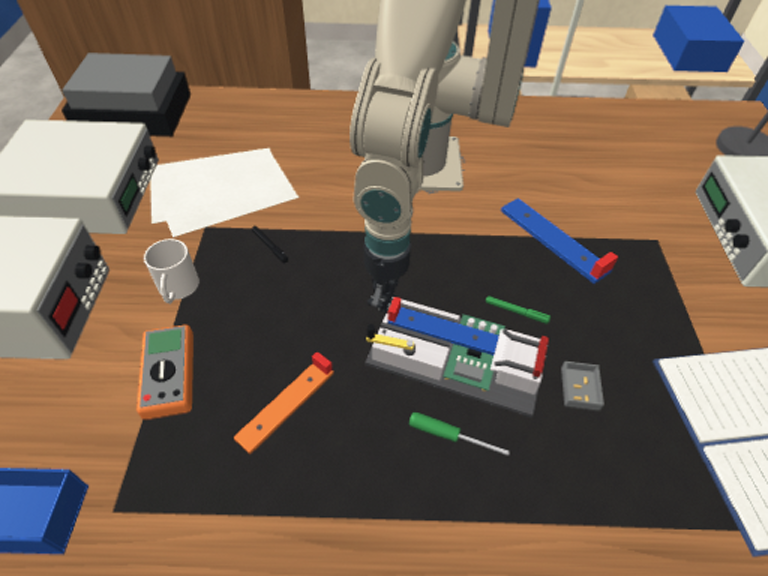

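Bar riding straight in the guides, at about 1.2 N. Pin at (610,400) clear of the gripper links. I'll continue the push.

```bash
python3 -m inch '[[[0,-0.008,0,0,0,0,0],[0,-0.016,0,0,0,0,0],[0,-0.024,0,0,0,0,0],[0,-0.032,0,0,0,0,0],[0,-0.04,0,0,0,0,0],[0,-0.046,0,0,0,0,0],[0,-0.052,0,0,0,0,0],[0,-0.058,0,0,0,0,0],[0,-0.062,0,0,0,0,0],[0,-0.066,0,0,0,0,0]]]'
python3 - <<'E'
from pose import *
s,p=wrist();print(w2f(s['tool_pos']),s['tool_rot'],s['wrist_force']);save(p,'w4')
W=cloud(p); tp=Ro.from_euler('xyz',s['tool_rot'],degrees=True).inv().apply((W-s['tool_pos']).reshape(-1,3)).reshape(W.shape)
for u,v in [(260,405),(490,405),(700,500),(100,540),(200,450)]: print(np.round(tp[int(v/1.5),int(u/1.5)]))
E
```

```text
time: 5.9
tool_pos: [538.6, -18.3, 87.3]
tool_rot: [180.0, 0.0, -18.0]
wrist_force: [0.3, -0.2, -0.8]
gripper_width: -0.002
[-8.97425866e-02 -1.02009222e+02  8.72626374e+01] [ 1.79999563e+02  7.99391640e-03 -1.80168621e+01] [ 0.28829459 -0.24251565 -0.83265394]
[-27. -12. -33.]
[ 25. -13. -33.]
[ 53. -12. -64.]
[-44.  -9. -69.]
[-35. -11. -48.]
```

View pics/w4.png

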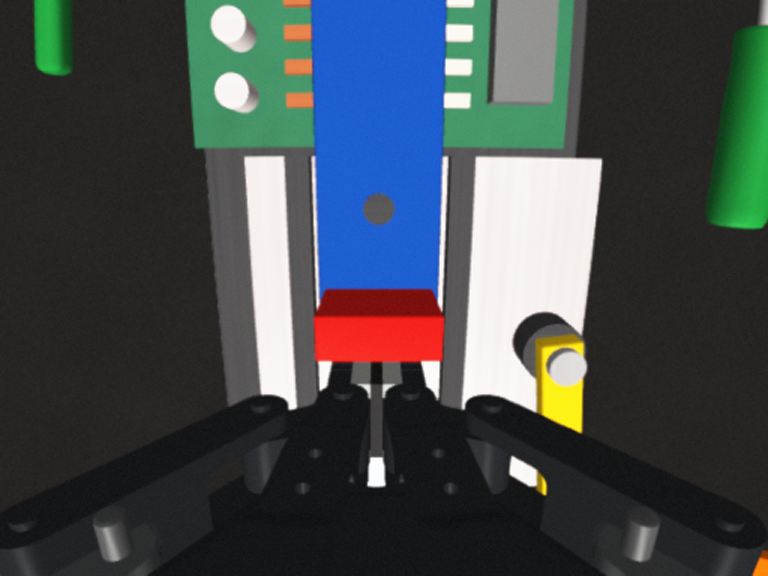

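```bash
python3 -m inch '[[[0,-0.001,0,0,0,0,0],[0,-0.002,0,0,0,0,0],[0,-0.003,0,0,0,0,0],[0,-0.004,0,0,0,0,0],[0,-0.005,0,0,0,0,0],[0,-0.006,0,0,0,0,0],[0,-0.007,0,0,0,0,0],[0,-0.0075,0,0,0,0,0],[0,-0.008,0,0,0,0,0],[0,-0.008,0,0,0,0,0]]]'
python3 - <<'E'
from pose import *
s,p=wrist();print(w2f(s['tool_pos']),s['tool_rot'],w2f(s['wrist_force']+F0))
E
```

```text
time: 7.2
tool_pos: [540.6, -12.1, 87.3]
tool_rot: [179.8, -0.0, -18.1]
wrist_force: [-1.5, -6.9, 0.7]
gripper_width: -0.001
[-3.87857708e-02 -9.55177201e+01  8.73459562e+01] [ 1.79814894e+02 -4.62806579e-04 -1.80569964e+01] [ 0.73658898 -6.99621059  0.71243798]
```

The bar stops at TCP y -95.5, where home was predicted, with about 7 N against the stop. I'll back off and look.

```bash
python3 -m inch '[[[0,-0.001,0,0,0,0,0],[0,-0.001,0,0,0,0,0],[0,0.008,0,0,0,0,0],[0,0.02,0,0,0,0,0],[0,0.03,-0.02,0,0,0,0],[0,0.03,-0.07,0,0,0,0],[0,0.03,-0.12,0,0,0,0.009],[0,0.03,-0.17,0,0,0,0.009],[0,0.03,-0.20,0,0,0,0.009],[0,0.03,-0.20,0,0,0,0.009]]]'
python3 - <<'E'
from pose import *
s,p=wrist();print(w2f(s['tool_pos']),s['tool_rot'],w2f(s['wrist_force']+F0),s['joints']);save(p,'w5')
W=cloud(p); px=p['pixels'].astype(int); r,g,b=px[...,0],px[...,1],px[...,2]
for nm,m in [('blue',(b>120)&(r<80)&(g>50)&(abs(W[...,2]-65)<10)),('red',(r>150)&(g<70)&(b<70)&(W[...,2]>50)),('yel',(r>180)&(g>150)&(b<70)&(abs(W[...,2]-75)<10))]:
    k,l,st,c=cv2.connectedComponentsWithStats(m.astype(np.uint8))
    for i in range(1,k):
        if st[i,4]<60: continue
        q=W[l==i]; f=w2f(q); rc=cv2.minAreaRect(f[:,:2].astype(np.float32)); print(nm,st[i],'F med',np.round(np.median(f,0),1),'rect',np.round(rc[0],1),np.round(rc[1],1),round(rc[2],1),np.round(np.percentile(f,[1,99],axis=0),1).tolist())
E
```

```text
time: 8.5
tool_pos: [533.7, -40.0, 290.6]
tool_rot: [-179.9, -0.4, -18.0]
wrist_force: [-0.2, 0.8, -1.4]
gripper_width: 0.101
[   1.95935449 -124.13196328  290.56784076] [-179.9030978    -0.38687818  -18.02295858] [-0.40334212  0.66528793 -1.4257316 ] [-1.12298601e+01  5.34325170e+00 -9.37351839e+00  7.48876059e+01
  5.04606600e-02  9.67929455e+01]
blue [ 229    0   39  119 4260] F med [ 0.2 -5.6 64.6] rect [-0.1 -9. ] [123.5  40.6] 89.4 [[-19.1, -69.5, 62.8], [19.7, 51.1, 66.5]]
red [232 120  33  13 424] F med [  0.1 -77.8  92.7] rect [  0.1 -77.9] [12.4 33.4] 89.9 [[-16.5, -84.1, 91.1], [16.7, -71.7, 94.4]]
yel [296 149  17  56 595] F med [  63.9 -135.9   75.5] rect [  64.3 -135.7] [13.9 64.9] 6.6 [[54.8, -164.7, 73.7], [73.1, -107.4, 77.5]]
```

View pics/w5.png

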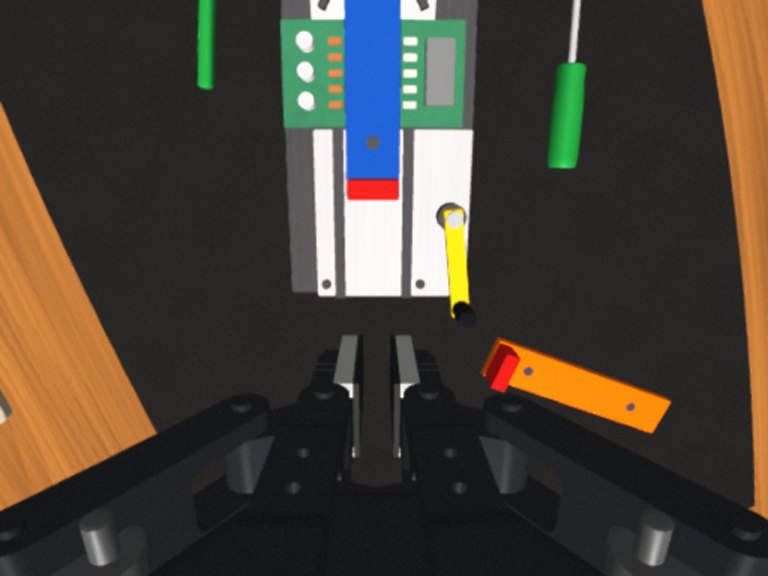

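The bar is home: the thumb block measures y -84.1..-71.7 (nominal -85..-71), shown at (373,189), flat and straight. The keeper is still open, with its pin at (463,314). I'll go round to the outer side of the pin.

```bash
python3 -m inch '[[[0.01,0.004,0.0,0,0,-9.6,0.009],[0.02,0.008,0.02,0,0,-19.2,0.009],[0.03,0.012,0.04,0,0,-28.8,0.009],[0.04,0.016,0.06,0,0,-38.4,0.009],[0.05,0.02,0.08,0,0,-48,0.009],[0.06,0.024,0.1,0,0,-57.6,0.009],[0.07,0.028,0.115,0,0,-67.2,0.009],[0.08,0.032,0.13,0,0,-76.8,0.009],[0.09,0.036,0.14,0,0,-86.4,0.009],[0.1,0.039,0.147,0,0,-96,0.009]]]' 
python3 -m inch '[[[0,0,0,0,0,0,0.009],[0,0,0,0,0,0,0.009],[0,0,0,0,0,0,0.009],[0,0,0,0,0,0,0.009],[0,0,0,0,0,0,0.009],[0,0,0,0,0,0,0.009],[0,0,0,0,0,0,0.009],[0,0,0,0,0,0,0.009],[0,0,0,0,0,0,0.009],[0,0,0,0,0,0,0.009]]]'
python3 - <<'E'
from pose import *
s,p=wrist();print(w2f(s['tool_pos']),s['tool_rot'],w2f(s['wrist_force']+F0),s['joints']);save(p,'w6')
E
```

```text
time: 9.8
tool_pos: [612.8, -107.2, 136.9]
tool_rot: [-179.7, -0.1, 78.3]
wrist_force: [-0.8, 0.2, 1.0]
gripper_width: 0.105
time: 11.05
tool_pos: [614.8, -107.5, 140.3]
tool_rot: [-180.0, 0.0, 78.0]
wrist_force: [-0.2, 0.0, 0.4]
gripper_width: 0.105
[  99.96324586 -163.29085671  140.28585726] [-1.79997470e+02  3.76070602e-04  7.79825501e+01] [-0.17152583 -0.03130534  0.37058868] [-1.58484089e+01  2.00353251e+01 -9.63095552e+00  6.03362181e+01
 -5.44237696e-04 -3.83095894e+00]
```

View pics/w6.png

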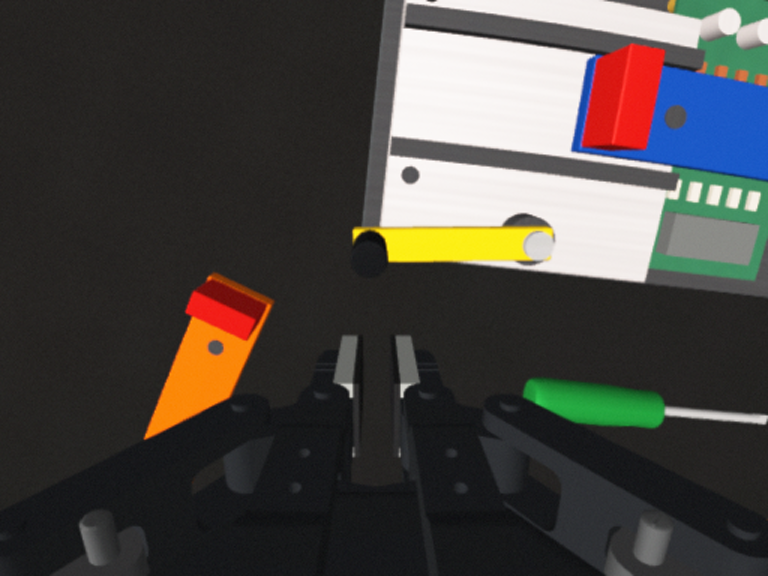

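```bash
cat > arc.py <<'E'
from pose import *
def tcp(th,d):  # th fixture deg of arm dir; d behind the pin
    a=np.radians(th); t=np.array([np.sin(a),-np.cos(a)])
    return np.array([60,-100])+70*np.array([np.cos(a),np.sin(a)])-d*t, th+180-YAW-36+0  # placeholder
def rows(cmd_f,psi0,z,lst):
    R0=Ro.from_euler('xyz',[180,0,psi0],degrees=True)
    for th,d in lst:
        a=np.radians(th); t=np.array([np.sin(a),-np.cos(a)])
        q=np.array([60,-100])+70*np.array([np.cos(a),np.sin(a)])-d*t
        psi=YAW+180+th   # th=-180 -> -18
        sh=R0.inv().apply(f2w([q[0],q[1],z])-f2w(cmd_f))/1000
        rv=(R0.inv()*Ro.from_euler('xyz',[180,0,psi],degrees=True)).as_rotvec(degrees=True)
        print(th,d,np.round(q,1),np.round(sh,4).tolist(),np.round(rv,1).tolist())
E
python3 - <<'E'
from arc import *
s,p=wrist()
m=cut_out(p,'keeper_pin'); print([(r['conf'],r['box']) for r in m][:2])
print('pin',w2f(onplane(p,np.array([[370.5,252.]])/1.5,104)))
rows([100,-163.3,140.3],78,101,[(-83.7,32),(-83.7,22),(-83.7,16)]+[(-83.7-5*i,15) for i in range(1,6)])
E
```

```text
[(0.91, [234.4, 150.0, 370.4, 183.4])]
pin [[  65.56230647 -169.55503424  104.        ]]
-83.7 32 [  99.5 -166.1] [-0.0027, -0.0008, 0.0393] [0.0, 0.0, -0.3]
-83.7 22 [  89.5 -167.2] [-0.0027, -0.0108, 0.0393] [0.0, 0.0, -0.3]
-83.7 16 [  83.6 -167.8] [-0.0028, -0.0168, 0.0393] [0.0, 0.0, -0.3]
-88.7 15 [  76.6 -169.6] [-0.0039, -0.024, 0.0393] [0.0, -0.0, 4.7]
-93.7 15 [  70.5 -170.8] [-0.0044, -0.0302, 0.0393] [0.0, -0.0, 9.7]
-98.7 15 [  64.2 -171.5] [-0.0044, -0.0364, 0.0393] [0.0, -0.0, 14.7]
-103.7 15 [  58.  -171.6] [-0.0038, -0.0426, 0.0393] [0.0, -0.0, 19.7]
-108.7 15 [  51.8 -171.1] [-0.0027, -0.0488, 0.0393] [-0.0, -0.0, 24.7]
```

```bash
python3 -m inch '[[[-0.003,0,0.02,0,0,0,0.009],[-0.003,0,0.039,0,0,0,0.009],[-0.003,0,0.039,0,0,0,0.009],[-0.003,-0.011,0.039,0,0,0,0.009],[-0.003,-0.017,0.039,0,0,0,0.009],[-0.004,-0.024,0.039,0,0,4.7,0.009],[-0.0045,-0.030,0.039,0,0,9.7,0.009],[-0.0045,-0.0365,0.039,0,0,14.7,0.009],[-0.004,-0.0425,0.039,0,0,19.7,0.009],[-0.003,-0.049,0.039,0,0,24.7,0.009]]]'
python3 - <<'E'
from arc import *
s,p=wrist();print(w2f(s['tool_pos']),s['tool_rot'],w2f(s['wrist_force']+F0));save(p,'w7')
c=w2f(f2w([100,-163.3,140.3])+Ro.from_euler('xyz',[180,0,78],degrees=True).apply([-3,-49,39]))
print(c);rows(c,78-24.7,101,[(-108.7-6*i,15) for i in range(1,11)])
E
```

```text
time: 12.45
tool_pos: [566.8, -99.9, 102.2]
tool_rot: [179.9, -0.1, 53.1]
wrist_force: [0.7, 1.3, -1.1]
gripper_width: 0.106
[  51.99071437 -170.93913353  102.23036003] [ 1.79879329e+02 -1.14735570e-01  5.31250472e+01] [ 0.29912088  1.43200115 -1.09852215]
[  51.58201252 -171.40546039  101.3       ]
-114.7 15 [  44.4 -169.9] [-0.0008, -0.0073, 0.0003] [-0.0, -0.0, 6.0]
-120.7 15 [  37.2 -167.8] [-0.0013, -0.0148, 0.0003] [-0.0, -0.0, 12.0]
-126.7 15 [  30.2 -165.1] [-0.0009, -0.0223, 0.0003] [0.0, -0.0, 18.0]
-132.7 15 [  23.6 -161.6] [0.0003, -0.0297, 0.0003] [-0.0, -0.0, 24.0]
-138.7 15 [  17.3 -157.5] [0.0022, -0.0369, 0.0003] [0.0, -0.0, 30.0]
-144.7 15 [  11.5 -152.7] [0.0049, -0.0439, 0.0003] [0.0, -0.0, 36.0]
-150.7 15 [   6.3 -147.3] [0.0083, -0.0506, 0.0003] [0.0, -0.0, 42.0]
-156.7 15 [   1.6 -141.5] [0.0123, -0.0569, 0.0003] [0.0, -0.0, 48.0]
-162.7 15 [  -2.4 -135.1] [0.0171, -0.0627, 0.0003] [-0.0, -0.0, 54.0]
-168.7 15 [  -5.7 -128.4] [0.0223, -0.068, 0.0003] [-0.0, -0.0, 60.0]
```

View pics/w7.png

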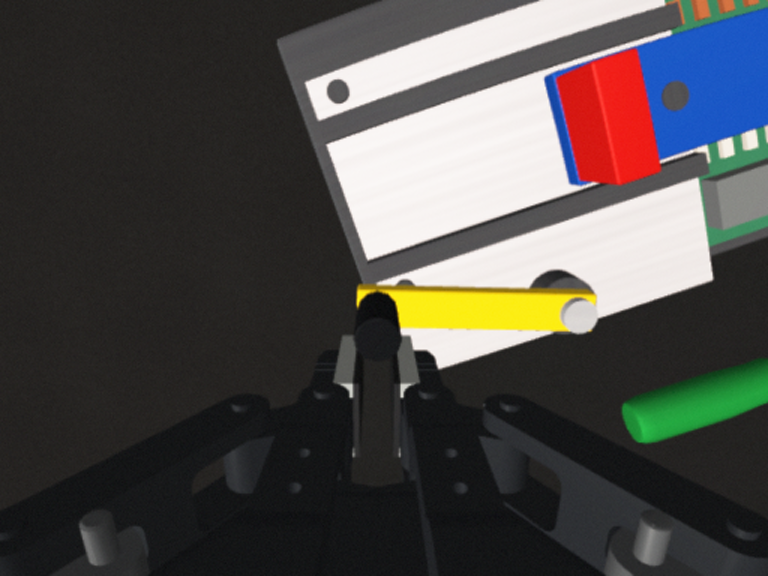

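The pin at (378,320) is cradled between the two fingertips, and the keeper is turning with them. I'll continue the arc.

```bash
python3 -m inch '[[[-0.001,-0.0075,0,0,0,6,0.009],[-0.0015,-0.015,0,0,0,12,0.009],[-0.001,-0.0225,0,0,0,18,0.009],[0.0005,-0.0295,0,0,0,24,0.009],[0.002,-0.037,0,0,0,30,0.009],[0.005,-0.044,0,0,0,36,0.009],[0.0085,-0.0505,0,0,0,42,0.009],[0.0125,-0.057,0,0,0,48,0.009],[0.017,-0.0625,0,0,0,54,0.009],[0.0225,-0.068,0,0,0,60,0.009]]]'
python3 - <<'E'
from arc import *
s,p=wrist();print(w2f(s['tool_pos']),s['tool_rot'],w2f(s['wrist_force']+F0));save(p,'w8')
c=w2f(f2w([51.58,-171.4,101.3])+Ro.from_euler('xyz',[180,0,53.3],degrees=True).apply([22.5,-68,0]))
print(c);rows(c,53.3-60,101.3,[(-168.7-2*i,15) for i in range(1,8)])
E
```

```text
time: 13.75
tool_pos: [525.7, -41.8, 102.2]
tool_rot: [179.9, -0.1, -6.9]
wrist_force: [0.9, -1.2, 0.4]
gripper_width: 0.104
[  -5.06909596 -128.3969103   102.19030213] [ 1.79927221e+02 -1.21616902e-01 -6.85715436e+00] [ 1.22266843 -0.8552356   0.35891117]
[  -5.6165066  -128.28608539  101.3       ]
-170.7 15 [  -6.7 -126.1] [-0.0006, -0.0023, -0.0] [0.0, -0.0, 2.0]
-172.7 15 [  -7.5 -123.8] [-0.001, -0.0048, -0.0] [0.0, -0.0, 4.0]
-174.7 15 [  -8.3 -121.4] [-0.0013, -0.0073, -0.0] [-0.0, -0.0, 6.0]
-176.7 15 [  -9. -119.] [-0.0015, -0.0098, -0.0] [0.0, -0.0, 8.0]
-178.7 15 [  -9.6 -116.6] [-0.0017, -0.0123, -0.0] [0.0, -0.0, 10.0]
-180.7 15 [ -10.2 -114.1] [-0.0017, -0.0148, -0.0] [0.0, -0.0, 12.0]
-182.7 15 [ -10.6 -111.7] [-0.0017, -0.0173, -0.0] [0.0, -0.0, 14.0]
```

View pics/w8.png

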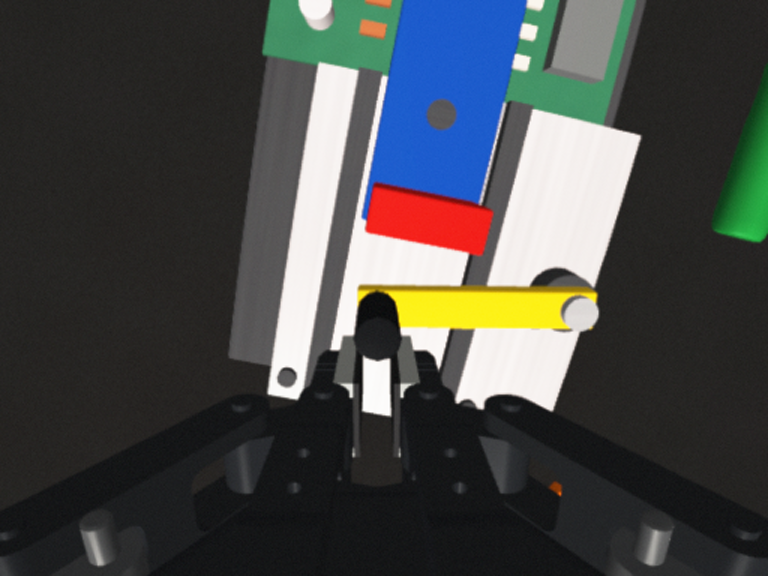

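```bash
python3 -m inch '[[[-0.0006,-0.0023,0,0,0,2,0.009],[-0.001,-0.0048,0,0,0,4,0.009],[-0.0013,-0.0073,0,0,0,6,0.009],[-0.0015,-0.0098,0,0,0,8,0.009],[-0.0017,-0.011,0,0,0,9,0.009],[-0.0017,-0.012,0,0,0,10,0.009],[-0.0017,-0.013,0,0,0,11,0.009],[-0.0017,-0.014,0,0,0,11.3,0.009],[-0.0017,-0.0145,0,0,0,11.3,0.009],[-0.0017,-0.0145,0,0,0,11.3,0.009]]]'
python3 - <<'E'
from arc import *
s,p=wrist();print(w2f(s['tool_pos']),s['tool_rot'],w2f(s['wrist_force']+F0));save(p,'w9')
E
```

```text
time: 15.05
tool_pos: [525.4, -28.2, 101.6]
tool_rot: [179.8, -0.1, -18.0]
wrist_force: [-0.9, -5.4, 2.1]
gripper_width: 0.108
[  -9.55687191 -115.49929373  101.61415284] [ 1.79827147e+02 -6.78487977e-02 -1.80468543e+01] [ 0.80070069 -5.45359242  2.07227877]
```

View pics/w9.png

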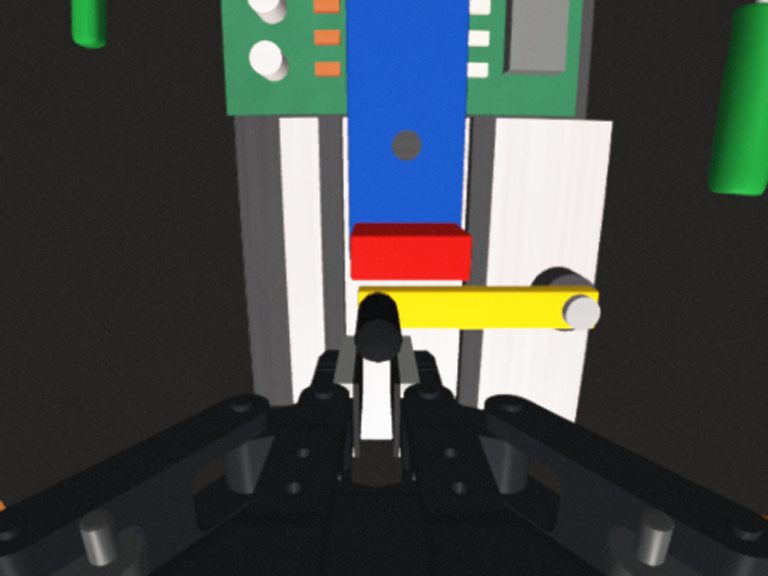

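The keeper lies parallel to the thumb block and the push met 5.5 N at the predicted end of swing. I'll press once more, then back off straight and lift.

```bash
python3 -m inch '[[[0,-0.0005,0,0,0,0,0.009],[0,-0.001,0,0,0,0,0.009],[0,-0.001,0,0,0,0,0.009],[0,0.005,0,0,0,0,0.009],[0,0.02,0,0,0,0,0.009],[0,0.03,-0.02,0,0,0,0.009],[0,0.03,-0.07,0,0,0,0.009],[0,0.03,-0.12,0,0,0,0.009],[0,0.03,-0.17,0,0,0,0.009],[0,0.03,-0.2,0,0,0,0.009]]]' 
python3 -m inch '[[[0,0,0,0,0,0,0.009],[0,0,0,0,0,0,0.009],[0,0,0,0,0,0,0.009],[0,0,0,0,0,0,0.009],[0,0,0,0,0,0,0.009],[0,0,0,0,0,0,0.009],[0,0,0,0,0,0,0.009],[0,0,0,0,0,0,0.009],[0,0,0,0,0,0,0.009],[0,0,0,0,0,0,0.009]]]'
python3 - <<'E'
from pose import *
s,p=wrist();print(w2f(s['tool_pos']),w2f(s['wrist_force']+F0));save(p,'w10')
for nm,p in [('wrist',p),('scene',capture('scene'))]:
    if nm=='scene': save(p,'s10')
    W=cloud(p); px=p['pixels'].astype(int); r,g,b=px[...,0],px[...,1],px[...,2]
    for c,m in [('blue',(b>110)&(r<80)&(g>40)&(abs(W[...,2]-65)<10)),('red',(r>130)&(g<70)&(b<70)&(W[...,2]>60)),('yel',(r>160)&(g>140)&(b<80)&(abs(W[...,2]-75)<10))]:
        k,l,st,_=cv2.connectedComponentsWithStats(m.astype(np.uint8))
        for i in range(1,k):
            if st[i,4]<30: continue
            f=w2f(W[l==i]); rc=cv2.minAreaRect(f[:,:2].astype(np.float32))
            if abs(f[:,0].mean())<100 and abs(f[:,1].mean())<220: print(nm,c,np.round(np.median(f,0),1),'rect',np.round(rc[0],1),np.round(rc[1],1),round(rc[2],1),np.round(np.percentile(f,[1,99],axis=0),1).tolist())
E
```

```text
time: 16.35
tool_pos: [516.1, -55.8, 303.8]
tool_rot: [-179.9, -0.1, -18.0]
wrist_force: [0.3, 0.6, -0.2]
gripper_width: 0.1
time: 17.6
tool_pos: [516.0, -55.4, 301.4]
tool_rot: [-180.0, -0.0, -18.0]
wrist_force: [-0.0, -0.2, 0.0]
gripper_width: 0.106
[ -10.12908736 -144.33788709  301.38056525] [ 0.03844997 -0.17417234  0.03848977]
wrist blue [ -0.2 -13.   64.7] rect [ -0.  -17.3] [ 39.9 105.3] 0.9 [[-19.9, -68.0, 62.8], [19.5, 34.5, 66.5]]
wrist red [ -0.6 -78.1  92.7] rect [ -0.1 -78.1] [32.9 10.4] 0.1 [[-16.5, -83.3, 90.8], [16.3, -72.9, 94.4]]
wrist yel [ 26.  -99.9  75.7] rect [  25.3 -100.2] [64.  13.1] 0.4 [[-3.4, -106.6, 73.9], [55.1, -94.3, 77.6]]
scene blue [ 1.7 22.5 64.2] rect [-1.4 15.4] [194.8  45.3] 90.0 [[-20.2, -71.4, 58.1], [20.4, 110.9, 67.7]]
scene red [  5.1 -77.9  91.2] rect [  0.4 -79.4] [13.4 37.4] 89.7 [[-17.3, -85.1, 68.7], [18.8, -72.7, 94.5]]
scene red [  1.8 119.3  76.1] rect [  0.  118.7] [11.9 73.8] 89.8 [[-36.8, 113.2, 72.0], [36.6, 124.5, 79.9]]
```

View pics/w10.png

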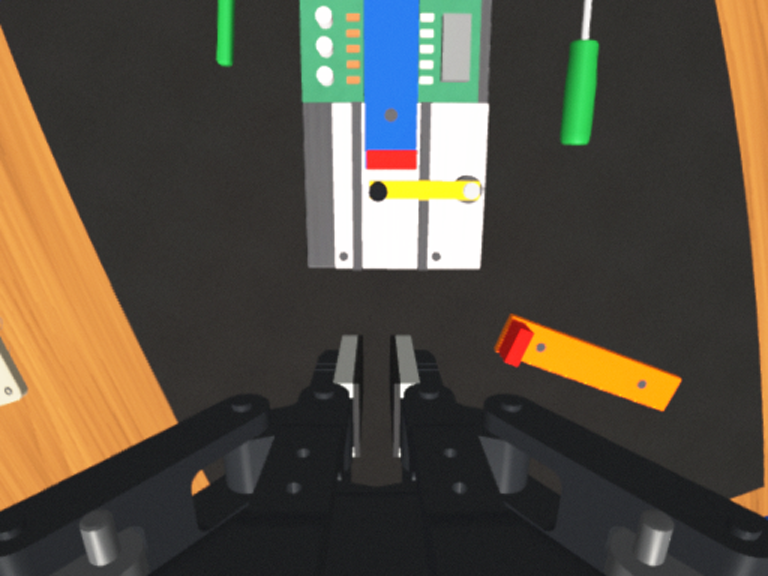

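View pics/s10.png

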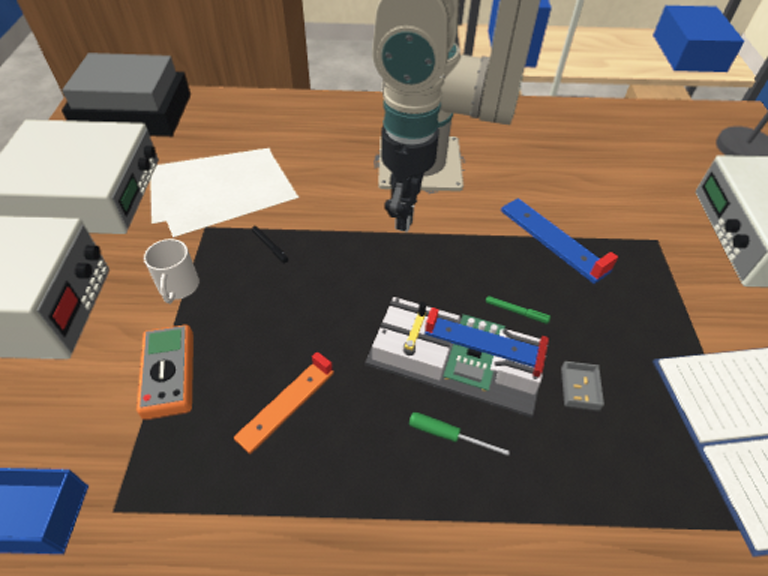

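The bar's nose meets the red stop at (540,355) in the scene picture. It lies flat, with its top at about z 65. The keeper is square across behind the thumb block at (425,190) in the wrist picture, and nothing else has moved. I'm handing in.

Run:
```python
from rig import finish_job
print(finish_job())
```

```text
the job is handed in; nothing more can be done
None
```

The bar is home against the red end stop and the keeper is swung shut behind its thumb block. I handed the job in at about 17.7 s of the 51 s allowed.

I pushed the shorter blue bar along its guides with closed fingers on the thumb block until it met the stop. It reached the predicted position with about 7 N of push. I then cradled the keeper pin between the fingertips and turned it to the end of its swing, which it met at about 5.5 N. After that I backed off and lifted clear.

Last checks, in the fixture frame:

| Check | Measured | Expected |
|---|---|---|
| Thumb block centre, y | -78.1 mm | -78 mm |
| Bar top, z | about 64.5 mm | 65 mm |
| Bar angle to the track (wrist) | 0.9° | 0° |
| Bar angle to the track (scene camera) | 0.0° | 0° |
| Keeper arm centre line, y | -100 mm | -100 mm |
| Keeper arm angle from fixture -x | 0.4° | 0° |

The wrist force was about 0 N with the arm clear. By eye, the bystanders in the scene picture were where they started, and I saw no contact with the circuit board. None of these checks failed. The nose-to-stop contact was judged from the push force, the thumb block position and the scene picture, because the final wrist view did not include the stop.

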